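# Lock the travel stop of a cassette-closing press with its jam nut

## Robot

A 7-joint arm with a two-finger parallel gripper is mounted at the origin on the work surface. World frame = base frame: x ahead of the robot, y to its left, z up, the work surface at z = 0. Lengths are in m, angles in rad, forces in N, time in s.
With the tool pointing down it reaches from about 0.425 to 0.95 m from the base axis. Payload 4.7 kg.
Tool frame: the origin (TCP) lies between the finger pads; the fingertips stand 25 mm ahead of it and the grasp point (between the pads) lies 6 mm ahead of it; z points along the fingers, y is the line along which they close (so a half turn about z gives the same grasp; the last joint's range is limited). The gripper opens to 85 mm and grips with 20 to 120 N. Pads are 22 mm wide; open, the fingers measure 114 mm over their backs; the gripper's body (76 mm by 85 mm) begins 54 mm behind the grasp point. The pads swing forward as they close: fully open they stand 13 mm farther back than shut.
Start: joints at [1.226, 0.469, -0.049, 1.532, 0.024, 1.141, -0.082], TCP at [0.21, -0.642, 0.256] pointing down, gripper open.
Joint ranges: [-2.59, 2.59], [-0.33, 1.99], [-1.39, 1.29], [0.1, 2.45], [-1.04, 4.18], [0.21, 1.99], [-2.66, 2.66]. Speed limits (rad/s): [2.57, 2.57, 3.14, 3.14, 3.14, 3.14, 3.14].

## Interface

Orientations are given as a 3x3 rotation matrix whose columns are the frame's x, y, z axes.
In Python, from rig import * gives the robot as it stands. Calls block until the motion is done:
- movep(position, orientation): joint-space move of the TCP to a pose.
- move_l(position, attitude=None, feed=0.15, until_force=None): straight line of the TCP; attitude=None keeps the orientation; feed is the mean speed in m/s. With until_force (N) it stops when the force on the tool has changed by that much, and returns True; else False.
- move_joints(angles): joint-space move.
- command_gripper(opening, newtons=None): finger opening in m; newtons is the grip in N (None keeps the last); returns when the fingers have stopped.
- sleep(seconds).
- inverse_kinematics(position, orientation): joint angles nearest the present ones, or None.
- sense(): the state.
- camera(name): name is "scene" or "top" or "wrist"; returns (picture, depth): 480x640x3 uint8, red, green, blue; 480x640 float32, m along the optical axis (not along the pixel's ray), 0 where there is no reading.
- camera_params(name): a dict with "K" (3x3 intrinsics, pixels), "position" and "rotation" of the camera in the world; the wrist camera has in their place "tool_from_camera" (4x4, takes a point from camera to tool coordinates, whose origin is the TCP and whose axes are the flange's). Camera axes: x right, y down, z forward; pixel columns grow to the right and rows downward; lengths in m; the calibration is good to about 2 mm. The wrist camera is an equidistant fisheye: a pixel r from the principal point sees the ray r / f radians off the axis. A picture is of the moment at which its call begins: read the wrist's pose just before it. camera_params takes no time and is no camera call.
A pose or a line that the arm cannot do raises Unreachable and nothing moves.
- finish_job(): hands the job in; it is judged then, once.
The state is a dict: "time_s": time; "joint_pos": joint angles; "qd": joint speeds; "joint_efforts": joint torques, N m; "position": TCP position; "tcp_rot": TCP orientation; "wrist_force": force on the tool from outside, world axes, zero at the start; "ft_torque": the same for the moment, N m; "finger_gap": finger opening in m; "gripper_force": force on a finger pad.
Only numpy, scipy, OpenCV 4.12 (cv2) and the standard library are available. Lean on these libraries where they do the work, as an engineer would, in place of code of your own. Each camera call takes 0.05 s, during which the arm holds its last target. There are 200 camera calls.

## Task

On the small blue press, run the orange hex nut down its stud (clockwise from above) onto the white ring and tighten it against the brass nut below until the ring is squeezed solid and the turning resistance jumps. Stop there: the brass nut is set and must not be dragged round. Leave the cassette, vial and gauge block where they lie, and let go when done.

Things in the scene. Friction and masses are not known exactly. Their poses are not given: they have to be found in the camera images.
- press: fixed blue press: base plate 120 x 220 x 12 mm, aluminium press bar (top 52 mm above the table), cassette nest and an upright 16 mm steel stud, 128 mm high. Origin: on the stud's axis at table level, z up. Nest and bar lie on its -y side, with two 16 mm guide-post caps (58 mm high) at y = -60 and -145 mm
- jam_nut: orange plastic hex nut on the stud, 36 mm across flats, each flat 20.8 mm wide, 24 mm high, white dash on top. Origin: centre of its underside (83 to 84 mm above the table), z up. Two opposite flats are square to its y axis, the others 60 degrees on. Clockwise from above lowers it, 1.5 mm a turn (0.24 mm a rad). It stays where it is left and does not spring back
- stud_top (a point): centre of the stud's top end, 128 mm above the table, 20 to 21 mm above the jam nut's top. What is felt in turning the jam nut down: free (under 0.1 N m) for 1.5 to 3.4 rad, which cannot be seen beforehand, until it bears on the white ring, then 0.4 N m for 0.3 rad while the ring is squeezed, then solid: the torque jumps, and at about 1.0 N m the brass nut is dragged along
- ring_tab (a point): small blue tab on the rim of the white nylon lock ring (27 mm in diameter, 3 mm thick) between brass nut and jam nut; 12 mm from the stud's axis, 1.5 mm above the brass nut's top, beside the red line at first. While it is squeezed the ring twists clockwise with the jam nut, by 0.3 rad (3.6 mm at the tab) until it is solid
- setting_nut: brass round knurled nut, 28 mm in diameter, 14 mm high, on the stud below the jam nut; red line on its rim. Origin: centre of its top face, z up. On it sits the white lock ring. The nut must keep its place; it turns only under more than about 1.0 N m
- setting_mark (a point): point on the rim of the brass nut's top face, at the red line, 14 mm from the stud's axis (the nut's own -x side); it shows whether the brass nut has turned
- loose_cassette: bystander: white test cassette 70 x 20 x 5 mm lying loose on the table; origin at the centre of its underside, long side along its x
- vial: bystander: upright vial with a blue cap, 26 mm in diameter, 55 mm high; origin at the centre of its underside
- gauge_block: bystander: steel block 50 x 30 x 20 mm; origin at the centre of its underside

How it is judged:
By the outcome, as a careful person would: the job done as asked, in the order asked, and still so for the second after the job is handed in, with the robot touching nothing.
It also fails if it takes over 72 s, if anything falls off the work surface, if the arm or the gripper's body presses on something with over 40 N, if the wrist force passes 120 N, or if a joint passes its speed limit or range.

## Working session

There is one attempt and no reset: what is moved stays moved. The work goes in short steps, each a Python script; the robot and the scene stay as the last script left them, time stands still between calls to the robot, and variables do not carry over. Pictures are saved under pics/ and viewed, at most 10 in all, crops included, and the job is handed in when it is done.

```bash
mkdir -p pics; ls; python3 - <<'E'
from rig import *
import cv2,numpy as np,pickle
s=sense();print(s)
d={}
for n in("scene","top","wrist"):
    p,z=camera(n);d[n]=(p,z,camera_params(n));print(n,camera_params(n))
    cv2.imwrite(f"pics/a_{n}.png",p[:,:,::-1])
pickle.dump((s,d),open("a.pkl","wb"))
E
```

```text
pics
{'time_s': 0.0, 'joint_pos': array([ 1.22606908,  0.46944752, -0.04859952,  1.53369122,  0.02410417,
        1.14098277, -0.08230359]), 'qd': array([ 3.87528283e-04, -1.51126569e-03, -3.98716744e-04, -9.90089759e-05,
        6.33126827e-04, -5.50373853e-04, -8.13057398e-04]), 'joint_efforts': array([-4.43040444e-04, -5.10298669e+01, -4.62561927e-02, -2.37712222e+01,
        1.08167299e-02,  7.57626258e-03, -4.30129617e-06]), 'position': array([ 0.20950596, -0.64110558,  0.25525843]), 'tcp_rot': array([[ 9.50529233e-01,  3.10634392e-01, -6.72031471e-04],
       [ 3.10635110e-01, -9.50527488e-01,  1.82311081e-03],
       [-7.24634673e-05, -1.94167669e-03, -9.99998112e-01]]), 'wrist_force': array([-0.46450493,  0.96338609,  0.00308358]), 'ft_torque': array([-0.03716858, -0.00412013, -0.00267378]), 'gripper_force': 0.0, 'finger_gap': 0.08542980091636876}
scene {'K': array([[615.04031449,   0.        , 320.95910872],
       [  0.        , 615.04031449, 244.29251397],
       [  0.        ,   0.        ,   1.        ]]), 'position': array([ 1.24596616, -0.16291587,  0.69570837]), 'rota
[... 361 characters left out ...]
0.9581462 ]), 'rotation': array([[-0.01712191, -0.99839844,  0.05392035],
       [-0.99980889,  0.01760514,  0.00849966],
       [-0.00943532, -0.05376451, -0.99850906]])}
wrist {'K': array([[371.64829954,   0.        , 322.67483467],
       [  0.        , 371.64829954, 236.80114488],
       [  0.        ,   0.        ,   1.        ]]), 'tool_from_camera': array([[-1.60352321e-03, -9.56669361e-01, -2.91172049e-01,
         7.29469968e-02],
       [ 9.99998561e-01, -1.69520765e-03,  6.26169888e-05,
        -1.14019709e-03],
       [-5.53500839e-04, -2.91171530e-01,  9.56670703e-01,
        -1.17937412e-01],
       [ 0.00000000e+00,  0.00000000e+00,  0.00000000e+00,
         1.00000000e+00]])}
```

View pics/a_scene.png

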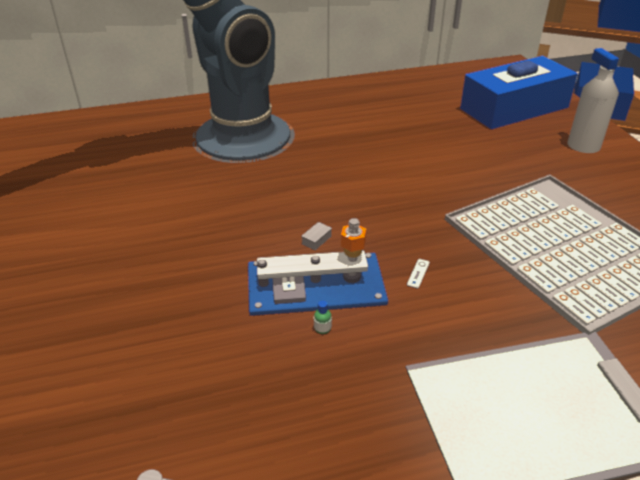

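View pics/a_top.png

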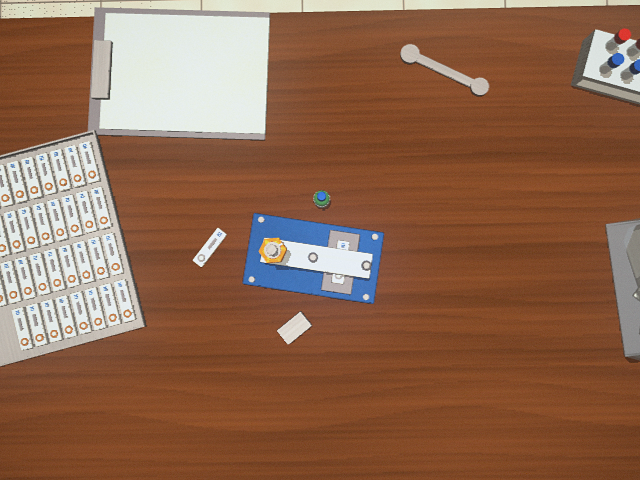

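The scene view shows the orange nut at (352,240), with the press bar to its left. In the top view the nut is at (272,250), the bar runs right to (366,266), and the vial (321,199), block (294,328) and cassette (209,247) are clear of it. Next I locate the nut from the orange pixels and move the wrist camera above it.

```bash
cat > h.py <<'E'
from rig import *
import cv2,numpy as np,pickle
from scipy.spatial.transform import Rotation as Ro
def orange(p):
    h=cv2.cvtColor(p,cv2.COLOR_RGB2HSV)
    m=cv2.inRange(h,(8,190,150),(24,255,255))
    n,l,st,_=cv2.connectedComponentsWithStats(m)
    i=1+np.argmax(st[1:,4]);return l==i
def pts(z,c,m):
    v,u=np.nonzero(m&(z>0));K=c["K"];d=z[v,u]
    P=np.c_[(u-K[0,2])/K[0,0]*d,(v-K[1,2])/K[1,1]*d,d]
    return P@c["rotation"].T+c["position"]
def wpts(z,m,s,T):
    v,u=np.nonzero(m&(z>0));K=camera_params("wrist")["K"];d=z[v,u]
    x=np.c_[u-K[0,2],v-K[1,2]];r=np.linalg.norm(x,axis=1)+1e-9;t=np.tan(r/K[0,0])/r
    P=np.c_[x*t[:,None]*d[:,None],d]
    P=P@T[:3,:3].T+T[:3,3]
    return P@s["tcp_rot"].T+s["position"]
def down(yaw): # tool x at world yaw, z down
    c,s=np.cos(yaw),np.sin(yaw);return np.array([[c,s,0],[s,-c,0],[0,0,-1.]])
E
python3 - <<'E'
from h import *
s,d=pickle.load(open("a.pkl","rb"))
for n in("scene","top"):
    p,z,c=d[n];m=orange(p);P=pts(z,c,m)
    print(n,m.sum(),np.median(P,0),P.min(0),P.max(0))
    if n=="top":
        Q=P[P[:,2]>.1];print(len(Q),(Q.min(0)+Q.max(0))/2); c0=(Q.min(0)+Q.max(0))/2
# wrist look: any j7; find yaw near current arm
x,y=c0[:2]
s=sense();print(c0)
# camera 73mm along tool x from TCP, looking tilted back: place TCP over stud at z .24
best=None
for yaw in np.arange(-3.1,3.1,.2):
    q=inverse_kinematics([x,y,.24],down(yaw))
    if q is not None: print(round(yaw,2),np.round(q,2))
E
```

```text
scene 100 [0.54802515 0.0956518  0.10803814] [ 0.39328718  0.07320825 -0.00059909] [0.55728748 0.15678192 0.11096678]
top 49 [0.53460662 0.09964073 0.10796564] [0.52117064 0.09361816 0.10211838] [0.54801737 0.10430092 0.11094668]
49 [0.534594   0.09895954 0.10653253]
[0.534594   0.09895954 0.10653253]
-3.1 [ 0.62  0.55 -1.21  1.82  0.56  1.17  0.84]
-2.9 [ 0.64  0.58 -1.26  1.82  0.6   1.19  1.01]
-2.7 [ 0.6   0.53 -1.17  1.82  0.53  1.15  1.26]
-2.5 [ 0.6   0.53 -1.17  1.82  0.53  1.15  1.46]
-2.3 [ 0.6   0.53 -1.17  1.82  0.53  1.15  1.66]
-2.1 [ 0.6   0.53 -1.17  1.82  0.53  1.15  1.86]
-1.9 [ 0.6   0.53 -1.17  1.82  0.53  1.15  2.06]
-1.7 [ 0.6   0.53 -1.17  1.82  0.53  1.15  2.26]
-1.5 [ 0.6   0.53 -1.17  1.82  0.53  1.15  2.46]
-1.3 [-1.1   0.45  1.12  1.91 -0.46  1.07 -2.65]
-1.1 [-1.1   0.45  1.12  1.91 -0.46  1.07 -2.45]
-0.9 [-0.98  0.37  0.92  1.9  -0.34  1.04 -2.38]
-0.7 [-0.84  0.32  0.72  1.9  -0.25  1.02 -2.28]
-0.5 [ 0.26  0.34 -0.65  1.84  0.24  1.04 -2.55]
-0.3 [ 0.31  0.35 -0.71  1.84  0.27  1.05 -2.38]
-0.1 [ 0.35  0.37 -0.76  1.83  0.29  1.06 -2.2 ]
0.1 [ 0.36  0.37 -0.79  1.83  0.3   1.06 -2.01]
0.3 [ 0.38  0.38 -0.81  1.83  0.31  1.06 -1.82]
0.5 [ 0.4   0.39 -0.84  1.83  0.33  1.07 -1.64]
0.7 [ 0.42  0.4  -0.87  1.83  0.34  1.07 -1.45]
0.9 [ 0.44  0.41 -0.9   1.83  0.36  1.08 -1.26]
1.1 [ 0.45  0.41 -0.91  1.83  0.37  1.08 -1.07]
1.3 [ 0.45  0.41 -0.91  1.83  0.37  1.08 -0.87]
1.5 [ 0.47  0.42 -0.94  1.83  0.38  1.09 -0.68]
1.7 [ 0.48  0.43 -0.96  1.83  0.4   1.09 -0.5 ]
1.9 [ 0.5   0.44 -0.99  1.83  0.41  1.1  -0.31]
2.1 [ 0.51  0.45 -1.02  1.83  0.43  1.1  -0.13]
2.3 [ 0.53  0.46 -1.04  1.82  0.45  1.11  0.06]
2.5 [ 0.55  0.48 -1.07  1.82  0.46  1.12  0.24]
2.7 [ 0.56  0.49 -1.1   1.82  0.48  1.13  0.42]
2.9 [ 0.58  0.51 -1.13  1.82  0.5   1.14  0.61]
```

```bash
python3 - <<'E'
from h import *
q=sense()["joint_pos"].copy(); q[0]=-.18;q[2]=0;q[4]=0;q[6]=2.0
move_joints(q)
q=inverse_kinematics([.535,.099,.21],down(1.75+2.0));print(q)
move_joints(q)
s=sense();p,z=camera("wrist");cv2.imwrite("pics/w1.png",p[:,:,::-1])
T=camera_params("wrist")["tool_from_camera"];pickle.dump((s,p,z,T),open("w1.pkl","wb"))
P=wpts(z,orange(p),s,T);print(s["time_s"],s["joint_pos"],s["position"],len(P),np.median(P,0),np.percentile(P,1,0),np.percentile(P,99,0))
E
```

```text
[-0.23883691  0.30431519 -0.02662034  1.89737722  0.00987614  0.94002475
  1.90914427]
3.7833 [-0.23846088  0.30358997 -0.02619078  1.8968737   0.0100664   0.93960966
  1.90921998] [0.53550297 0.09864423 0.2105848 ] 1313 [0.53112204 0.0852561  0.10800635] [0.51687186 0.06806737 0.10639889] [0.55229375 0.10540948 0.10949673]
```

View pics/w1.png

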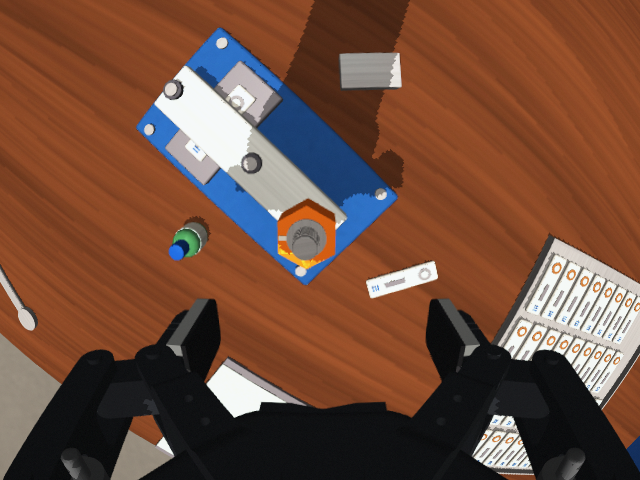

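The nut is at about (306,235) with the stud top at (305,243), offset from the TCP. The simple orange mask loses shaded parts, so I use the depth slices for nut top and stud top instead.

```bash
cat >> h.py <<'E'
def hexfit(s,p,z,T,show=None):
    P=np.full((480,640,3),np.nan);m=z>0;v,u=np.nonzero(m);P[v,u]=wpts(z,m,s,T)
    near=np.hypot(P[...,0]-.535,P[...,1]-.099)<.05
    top=near&(P[...,2]>.102)&(P[...,2]<.113); st=near&(P[...,2]>.122)
    S=P[st];C=P[top][:,:2]; print("stud",len(S),(S.min(0)+S.max(0))/2,np.ptp(S,0),"top",len(C),np.median(P[top][:,2]))
    hull=cv2.convexHull(C.astype(np.float32))[:,0]
    c=(hull.min(0)+hull.max(0))/2
    from scipy.optimize import minimize
    a=np.arange(6)*np.pi/3
    hd=cv2.convexHull(hull)[:,0]
    # resample hull contour
    g=np.r_[hull,hull[:1]];L=np.r_[0,np.cumsum(np.linalg.norm(np.diff(g,axis=0),axis=1))]
    t=np.linspace(0,L[-1],300);H=np.c_[np.interp(t,L,g[:,0]),np.interp(t,L,g[:,1])]
    def f(x):
        n=np.c_[np.cos(a+x[2]),np.sin(a+x[2])]
        r=((H-x[:2])@n.T).max(1)-x[3];return np.mean(np.minimum(np.abs(r),.002))*1e3
    b=min((minimize(f,[*c,t0,.018],method="Nelder-Mead",options=dict(xatol=1e-6,fatol=1e-6,maxiter=4000)) for t0 in np.arange(0,1.05,.15)),key=lambda r:r.fun)
    print("hex c",b.x[:2],"flat normal deg",np.degrees(b.x[2])%60,"r",b.x[3],"err mm",b.fun)
    if show:
        v,u=np.nonzero(top);o=p.copy();o[top]=o[top]//2+np.array([0,120,0],np.uint8)
        cu,cv=int(u.mean()),int(v.mean())
        k=[cv2.resize(i[cv-45:cv+45,cu-45:cu+45,::-1],(400,400),interpolation=cv2.INTER_CUBIC) for i in(p,o)]
        cv2.imwrite(show,np.hstack(k))
    return b.x,(S.min(0)+S.max(0))/2
E
python3 - <<'E'
from h import *
hexfit(*pickle.load(open("w1.pkl","rb")),show="pics/w1h.png")
E
```

```text
stud 34865 [0.53387496 0.09835353 0.20665312] [0.07513601 0.09387561 0.16922785] top 2120 0.10824453404140862
hex c [0.53479081 0.08678535] flat normal deg 3.6945641822122113 r 0.018204479800968853 err mm 0.2964744183275134
```

View pics/w1h.png

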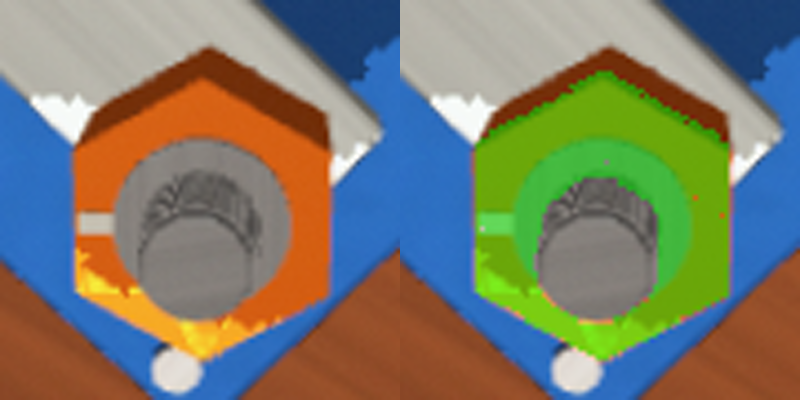

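The hex fit is clean: centre (0.5348, 0.0868), one flat pair about 1.2° from the current closing line. Starting from j7≈1.89 leaves 4.5 rad of clockwise travel, so one grasp is enough. I descend and grip.

```bash
python3 - <<'E'
from h import *
R=down(np.radians(93.7+120))
move_l([.5348,.0868,.20],R,feed=.1)
# second look from on-axis
s=sense();p,z=camera("wrist");T=camera_params("wrist")["tool_from_camera"]
x,_=hexfit(s,p,z,T)
c=[(x[0]+.5348)/2,(x[1]+.0868)/2]
hit=move_l([*c,.103],R,feed=.08,until_force=8);print("hit",hit,sense()["position"],sense()["wrist_force"])
if not hit:
    command_gripper(.03,50);sleep(.2)
    s=sense();print({k:np.round(v,4) for k,v in s.items() if k not in("qd",)})
E
```

```text
stud 33757 [0.52641499 0.09598755 0.20276154] [0.06857953 0.09388031 0.16139047] top 2270 0.10825983608280046
hex c [0.53478584 0.08694415] flat normal deg 3.6064975928311727 r 0.01827797243683958 err mm 0.1753635867484999
hit False [0.53521715 0.08697892 0.10352872] [-0.01859539  0.15177411 -0.00436146]
{'time_s': np.float64(6.2667), 'joint_pos': array([-0.2232,  0.4413, -0.0185,  1.9911,  0.0135,  0.7082,  1.9082]), 'joint_efforts': array([-2.13690e+00, -4.02035e+01, -1.86420e+00, -1.56884e+01,
       -7.40500e-01, -7.72000e-02, -2.37000e-02]), 'position': array([0.5354, 0.0861, 0.1034]), 'tcp_rot': array([[-8.323e-01, -5.544e-01,  1.200e-03],
       [-5.544e-01,  8.323e-01, -6.000e-04],
       [-7.000e-04, -1.200e-03, -1.000e+00]]), 'wrist_force': array([ 1.1011, -3.9884,  4.5793]), 'ft_torque': array([-0.801 , -0.1605,  0.0089]), 'gripper_force': np.float64(54.4682), 'finger_gap': np.float64(0.0353)}
```

```bash
cat > turn.py <<'E'
from h import *
import sys,json
stop,step,maxrad=map(float,sys.argv[1:4])
try: st=json.load(open("st.json"))
except Exception:
    command_gripper(.03,90)
    st=dict(yaw=float(np.radians(213.7)),z=.103,yaw0=float(np.radians(213.7)))
c=[.5350,.0860];t=0;k=0
while t<maxrad:
    st["yaw"]-=step;st["z"]-=.24e-3*step;t+=step
    q=inverse_kinematics([*c,st["z"]],down(st["yaw"]));move_joints(q);s=sense()
    tz=s["ft_torque"][2];R=s["tcp_rot"];a=np.arctan2(R[1,0],R[0,0])
    act=(st["yaw0"]-a)%(2*np.pi)
    k+=1
    if k%4==0 or tz>.2: print("%.2fs cmd %.3f act %.3f tz %.3f j7e %.3f F %s gap %.4f q7 %.2f"%(s["time_s"],st["yaw0"]-st["yaw"],act,tz,s["joint_efforts"][6],np.round(s["wrist_force"],1),s["finger_gap"],s["joint_pos"][6]))
    if abs(tz)>stop: break
json.dump(st,open("st.json","w"))
E
python3 turn.py .25 .1 3.6
```

```text
7.48s cmd 0.400 act 0.400 tz -0.033 j7e -0.018 F [-0.5 -2.1  5.6] gap 0.0347 q7 1.57
8.48s cmd 0.800 act 0.800 tz -0.003 j7e -0.018 F [-0.8 -0.7  5.7] gap 0.0347 q7 1.24
9.48s cmd 1.200 act 1.200 tz -0.003 j7e -0.019 F [ 0.3 -0.5  5.7] gap 0.0350 q7 0.90
10.48s cmd 1.600 act 1.600 tz 0.000 j7e -0.020 F [ 1.1 -0.3  5.2] gap 0.0347 q7 0.57
11.48s cmd 2.000 act 1.997 tz 0.005 j7e -0.024 F [1.9 0.9 5. ] gap 0.0350 q7 0.25
12.48s cmd 2.400 act 2.394 tz -0.057 j7e -0.025 F [4.8 3.4 6. ] gap 0.0348 q7 -0.07
13.48s cmd 2.800 act 2.794 tz -0.035 j7e -0.019 F [4.3 1.7 5. ] gap 0.0347 q7 -0.40
14.48s cmd 3.200 act 3.194 tz 0.044 j7e -0.090 F [5.  2.2 6.3] gap 0.0346 q7 -0.71
14.73s cmd 3.300 act 3.293 tz 0.289 j7e -0.351 F [5.1 2.5 4.3] gap 0.0346 q7 -0.79
```

Contact came at about 3.2 rad. I continue with fine steps.

```bash
python3 turn.py .58 .02 .36
```

```text
14.98s cmd 3.320 act 3.312 tz 0.365 j7e -0.387 F [4.9 2.8 4.4] gap 0.0347 q7 -0.81
15.23s cmd 3.340 act 3.332 tz 0.394 j7e -0.388 F [5.4 1.1 4. ] gap 0.0345 q7 -0.82
15.48s cmd 3.360 act 3.352 tz 0.347 j7e -0.388 F [5.7 2.6 5.3] gap 0.0348 q7 -0.84
15.73s cmd 3.380 act 3.372 tz 0.351 j7e -0.388 F [5.4 2.  4.5] gap 0.0349 q7 -0.85
15.98s cmd 3.400 act 3.392 tz 0.340 j7e -0.388 F [5.6 2.2 4.9] gap 0.0349 q7 -0.87
16.23s cmd 3.420 act 3.412 tz 0.361 j7e -0.388 F [5.4 1.3 4.9] gap 0.0349 q7 -0.89
16.48s cmd 3.440 act 3.432 tz 0.380 j7e -0.388 F [6.3 2.8 4.3] gap 0.0344 q7 -0.90
16.73s cmd 3.460 act 3.452 tz 0.427 j7e -0.388 F [5.6 2.2 6.3] gap 0.0345 q7 -0.92
16.98s cmd 3.480 act 3.472 tz 0.444 j7e -0.388 F [5.9 1.9 6.1] gap 0.0348 q7 -0.93
17.23s cmd 3.500 act 3.492 tz 0.348 j7e -0.387 F [5.7 2.2 4.7] gap 0.0349 q7 -0.95
17.48s cmd 3.520 act 3.512 tz 0.460 j7e -0.462 F [5.5 1.3 4.8] gap 0.0347 q7 -0.97
17.73s cmd 3.540 act 3.531 tz 0.616 j7e -0.600 F [5.5 1.3 5.6] gap 0.0346 q7 -0.98
```

Clear jump off the 0.39 N m plateau after 0.3 rad. One last small nudge (still well below 1.0 N m), then release, retreat and look.

```bash
python3 turn.py .55 .012 .01; python3 - <<'E'
from h import *
command_gripper(.085);s=sense();print(s["time_s"],s["finger_gap"],s["wrist_force"],s["ft_torque"])
p=s["position"];move_l([p[0],p[1],.21],feed=.12)
s=sense();im,z=camera("wrist");x,_=hexfit(s,im,z,camera_params("wrist")["tool_from_camera"])
print("expected normal", (93.7+30-np.degrees(3.54))%60)
# side view of the stack: back off horizontally with tool down, then the scene camera, enlarged
a,_=camera("scene");cv2.imwrite("pics/end.png",np.hstack([cv2.resize(i[210:290,310:400,::-1],(400,356),interpolation=cv2.INTER_CUBIC) for i in(pickle.load(open("a.pkl","rb"))[1]["scene"][0],a)]))
print(sense()["time_s"],sense()["joint_pos"])
E
```

```text
17.98s cmd 3.552 act 3.543 tz 0.746 j7e -0.750 F [6.4 0.9 5.7] gap 0.0349 q7 -0.99
18.5333 0.0849717892735937 [-0.52616298 -0.81872557 -0.28336832] [ 0.01136724 -0.02980931  0.01261542]
stud 37251 [0.53380273 0.09901845 0.20811356] [0.0461776  0.09994904 0.1721829 ] top 2139 0.10755479913992333
hex c [0.53479648 0.0873257 ] flat normal deg 45.97238448536664 r 0.018269216304616875 err mm 0.14894045115902643
expected normal 40.87294052368857
19.6833 [-1.03390764  0.47360244  1.07207633  1.94560176 -0.49033028  1.01491939
 -1.13018522]
```

View pics/end.png

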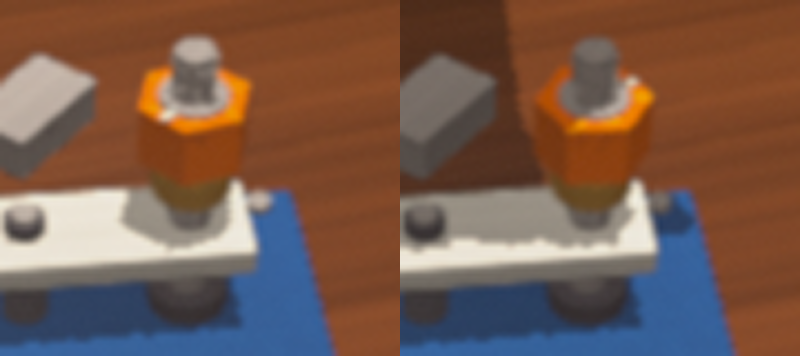

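The nut now sits lower (about 0.7 mm) with its dash turned round. The stack is upright and the fingers are clear. Torque peaked at 0.75 N m, below the 1.0 N m that drags the brass nut. Handing in.

```bash
python3 -c "
from rig import *
sleep(.3);print(finish_job())"
```

```text
the job is handed in; nothing more can be done
None
```

The jam nut was run down about 3.5 rad onto the ring and tightened through the 0.4 N m squeeze until the torque jumped; I stopped at 0.75 N m, released, backed clear and handed the job in (no close look at the ring tab or red line, so the brass nut staying put rests on torque below 1.0 N m).

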